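# Fit the turning knob to the herb mill

## Task

The herb mill's turning knob was taken off for cleaning and stands on the wooden tray. Put it on the mill's square shaft, turning it slowly under light pressure until the square catches and it drops fully home, flush on the mill's top, then let go of it. Do not force it, and leave the other things standing where they are.

Things in the scene. Friction and masses are not known exactly. Their poses are not given: they have to be found in the camera images.
- knob_mid (a point): Centre (half-way up) of the turning knob, the loose part to fit: 52 mm high, walnut oval top 66 x 36 x 20 mm on a dark steel rectangular skirt 40 x 36 x 32 mm, about 0.18 kg. Starts upright on the tray, socket down. x runs along the oval's length, y across it, z up its axis. Its two flat long sides, 36 mm apart over the full height, are for grasping.
- knob_foot (a point): Centre of the knob's underside, 26 mm below knob_mid, axes the same. Here opens a square socket, 18 mm wide and 32 mm deep, its sides parallel to the knob's x and y.
- mill_seat (a point): Centre of the flat round top (84 mm across, 110 mm above the ledge) of the steel herb mill, where the knob's underside must rest. Its z axis is the shaft's axis; its x and y bear no relation to the angle of the square. The mill is fixed to the ledge, 120 mm across at its foot, 100 mm at its body.
- shaft_tip (a point): Top of the mill's shaft on its axis, 28 mm above mill_seat. From the seat up: a square part 15 mm wide, 16 mm high (bevelled to 11 mm over its last 4 mm), a round tip 15 mm across, 6 mm high, a cone 6 mm high to 7 mm across. The angle of the square differs every time and is not given (this point's x, y do not show it). The shaft is stiff: it turns only above 0.4 N m.
- tray: Low wooden tray, 180 (x) x 290 (y) x 20 mm with 7 mm walls and a 7 mm floor, origin under its centre; fixed to the ledge. The knob stands on its floor.
- tamper: Turned wooden tamper, 60 mm high, 38 mm across, upright on the tray; origin at its underside. Leave alone.
- scoop: Small stainless scoop, 105 mm long along x, 26 mm wide, 14 mm high, on the tray; origin on its underside. Leave alone.
- dropper: Amber glass dropper bottle, 36 mm across, 99 mm high, on the ledge; origin at its underside. Leave alone.
- mold: Oval silicone-coloured mold, 90 x 60 x 22 mm, on the ledge; origin at its underside. Leave alone.
- jar: Glass jar with metal cap, 68 mm across, 85 mm high, on the ledge; origin at its underside. Leave alone.
- mortar: White ceramic mortar, 120 mm across, 75 mm high, its pestle standing out to 120 mm; on the ledge; origin at its underside. Leave alone.
- knob: The knob as a whole; origin at knob_foot, axes as knob_mid. It goes over the shaft's round tip at any angle and then stands on the square's corners, underside 13 to 16 mm above mill_seat; only turned to line up with the square, within about 10 degrees, does it go down the rest. It fits alike every 90 degrees. Nothing locks it; it then sits loosely.
- mill: The mill as a whole with its shaft; origin under its centre on the ledge, 110 mm below mill_seat. A press of about 10 N on the knob while turning is enough. The knob can be gripped as hard as you like (it creeps in a light grip when pressed).
Not all that is in view belongs to the job. Leave any pink look-alike of the mill alone.

How it is judged:
By the outcome, as a careful person would: the job done as asked, in the order asked, and still so for the second after the job is handed in, with the robot touching nothing.
It also fails if it takes over 48 s, if anything falls off the work surface, if the arm or the gripper's body presses on something with over 40 N, if the wrist force passes 120 N, or if a joint passes its speed limit or range.

## Robot

A 6-joint arm with a two-finger parallel gripper is mounted at the origin on the work surface. World frame = base frame: x ahead of the robot, y to its left, z up, the work surface at z = 0. Lengths are in mm, angles in rad, forces in N, time in s.
With the tool pointing down it reaches from about 250 to 775 mm from the base axis. Payload 4 kg.
Tool frame: the origin (TCP) lies midway between the tips of the shut fingers; the grasp point (between the pads) lies 19 mm behind it (robot.pinch_z is the distance from the TCP to the grasp point, in mm); x points along the fingers, y is the direction in which the jaws open and shut, and the axes are right-handed (so a half turn about x gives the same grasp; the last joint's range is limited). The gripper opens to 94 mm and grips with 3 to 60 N. Pads are 16 mm wide; open, the fingers measure 119 mm over their backs; the gripper's body (75 mm by 177 mm) begins 78 mm behind the grasp point.
Start: joints at [0.999, 0.087, 1.371, -0, 1.684, -0.103], TCP at [248.511, 490.676, 205.506] pointing down, gripper open.
Joint ranges: [-3.1, 3.1], [-0.76, 2.03], [0.27, 2.55], [-1.08, 4.22], [0.17, 2.65], [-2.57, 2.57]. Speed limits (rad/s): [2.79, 2.79, 3.14, 3.14, 3.14, 3.14].

## Interface

Orientations are given as a unit quaternion [x, y, z, w].
In Python, from workcell import state, vision, ticket, robot gives the robot as it stands.
- The arm moves only by the tool carry_out, never from a script. Its arguments are lists of equal length, an entry for each row: "jaw": the finger opening in cm, from 0 to 9.4; "travel": the shift along the tool's x, y, z in cm, a list of three; "spin": the turn about the tool's x in degrees. A call has 1 to 5 rows; each row is the pose to reach, as a shift and turn from the pose commanded when the call began, along the tool's axes at that moment; what a row does not reach only later rows make up. A row lasts 1/8 s, in which the tool goes at most 62.5 mm and 10.7 degrees, less where a joint would pass 70% of its speed; a pose out of reach is approached as far as the arm can. A call with a gripper value outside its range is refused whole. The fingers move at their own pace and stop on an object; "newtons" is the grip in N (left out, the last holds). Time passes only in rows, so rows that repeat a pose let the fingers close. It gives the time, the measured TCP pose, the force and the opening at its end, in the units of the state.
- state(): the state, without advancing time (a new reading comes with each control period).
- vision.capture(name): name is "scene" or "top" or "wrist"; returns the picture (480x640x3 uint8, red, green, blue); there is no depth.
- vision.get_calibration(name): a dict with "fx", "fy", "cx", "cy" (pixels), "D" ([k1, k2, p1, p2, k3] as OpenCV has them; the pictures are not rectified), "camera_from_world" (4x4, takes a point from world to camera coordinates); the wrist camera has in their place "T_tool_cam" (4x4, takes a point from camera to tool coordinates, whose origin is the TCP and whose axes are the tool frame's). Camera axes: x right, y down, z forward; pixel columns grow to the right and rows downward; lengths in mm; the calibration is good to about 2 mm. A picture is of the moment at which its call begins: read the wrist's pose just before it. get_calibration takes no time and is no camera call.
- ticket.job_done(): hands the job in, once; it reports no verdict.
The state is a dict: "t": time; "qpos": joint angles; "joint_velocities": joint speeds; "joint_efforts": joint torques, N m; "tcp_pos": TCP position; "orientation": TCP orientation; "force": force on the tool from outside, world axes, zero at the start; "torque": the same for the moment, N m; "gripper_width": finger opening in mm.
Only numpy, scipy, OpenCV 4.12 (cv2) and the standard library are available. Lean on these libraries where they do the work, as an engineer would, in place of code of your own. Each camera call takes 0.05 s, during which the arm holds its last target.

## Working session

There is one attempt and no reset: what is moved stays moved. The work goes in short steps, Python scripts to look and compute and a tool call to move; the robot and the scene stay as the last step left them, time stands still between calls to the robot, and variables do not carry over. Pictures are saved under pics/ and viewed, and the job is handed in when it is done.

Besides the shell and the picture viewer there is one more tool, called after "Request:" by a JSON object that holds its "op" and its "data", one argument or row to a line. carry_out: Moves the arm, as the interface text tells. Its arguments: {"type":"object","properties":{"jaw":{"type":"array"},"travel":{"type":"array"},"spin":{"type":"array"},"newtons":{"type":"number"}},"required":["jaw","travel","spin"]}

```bash
ls; mkdir -p pics
python3 - <<'E'
from workcell import state, vision, ticket, robot
import cv2
s=state();print(s)
for n in ["scene","top","wrist"]:
    im=vision.capture(n);cv2.imwrite(f"pics/{n}0.png",im[:,:,::-1]);print(n,vision.get_calibration(n))
print([a for a in dir(robot) if a[0]!='_'])
E
```

```text
pics
{'t': 0.0, 'qpos': array([ 9.98910316e-01,  8.79785366e-02,  1.37223606e+00, -3.20706804e-05,
        1.68356420e+00, -1.03065391e-01]), 'joint_velocities': array([-1.47862505e-03,  9.10529024e-05,  4.87811502e-04,  1.89746800e-03,
        3.56853906e-03, -1.81269837e-03]), 'joint_efforts': array([-9.79897304e-04, -3.40186644e+01, -3.02425110e+01,  7.15620769e-02,
        3.30560503e-02, -1.63175068e-04]), 'tcp_pos': array([248.21600908, 490.20668235, 204.30052622]), 'orientation': array([ 0.16350739,  0.68801304, -0.16497349,  0.68752247]), 'force': array([ 0.39063646, -0.58221499,  0.09654952]), 'torque': array([0.02606838, 0.0311703 , 0.00929041]), 'gripper_width': 94.01692570258353}
scene {'fx': 470.79139774314086, 'fy': 470.79139774314086, 'cx': 323.0750947538499, 'cy': 241.86587566835277, 'D': array([-0.08514145,  0.        ,  0.        ,  0.        ,  0.        ]), 'camera_from_world': array([[ 7.26462476e-01,  6.86939453e-01,  1.91431269e-02,
        -4.90178277e+02],
       [ 4.80537039e-01, -4.87876746e-01, -7.28738934e-01,
        -1.42036423e+02],
       [-4.91260038
[... 563 characters left out ...]
3357e-03, -9.96592552e-01,
         1.02479813e+03],
       [ 0.00000000e+00,  0.00000000e+00,  0.00000000e+00,
         1.00000000e+00]])}
wrist {'fx': 333.1248306380668, 'fy': 333.1248306380668, 'cx': 323.7386087194783, 'cy': 244.51633924903226, 'D': array([0.01321007, 0.        , 0.        , 0.        , 0.        ]), 'T_tool_cam': array([[-5.11609323e-04, -2.47211391e-01,  9.68961437e-01,
        -1.79289651e+02],
       [ 9.99999867e-01, -1.90674071e-04,  4.79350813e-04,
         1.01347588e+00],
       [ 6.62548405e-05,  9.68961553e-01,  2.47211456e-01,
        -7.12452387e+01],
       [ 0.00000000e+00,  0.00000000e+00,  0.00000000e+00,
         1.00000000e+00]])}
['IKError', 'pinch_z']
```

View pics/scene0.png

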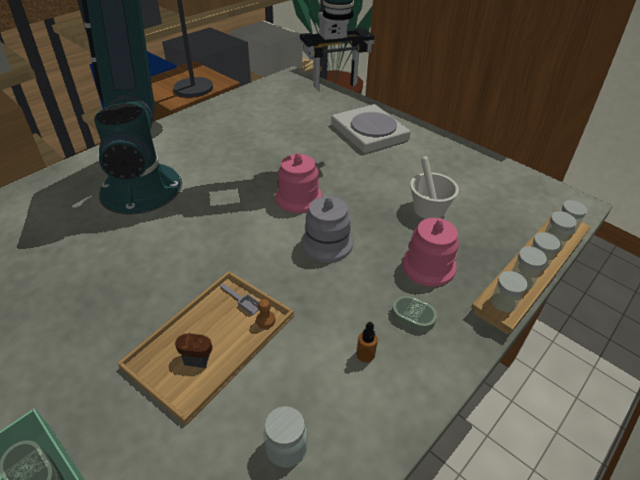

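View pics/top0.png

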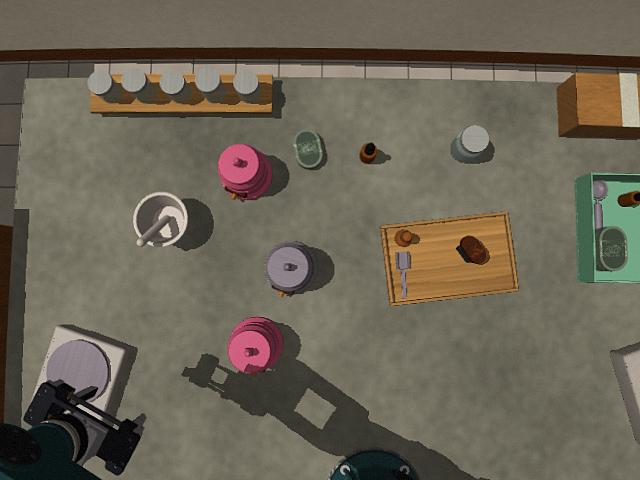

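View pics/wrist0.png

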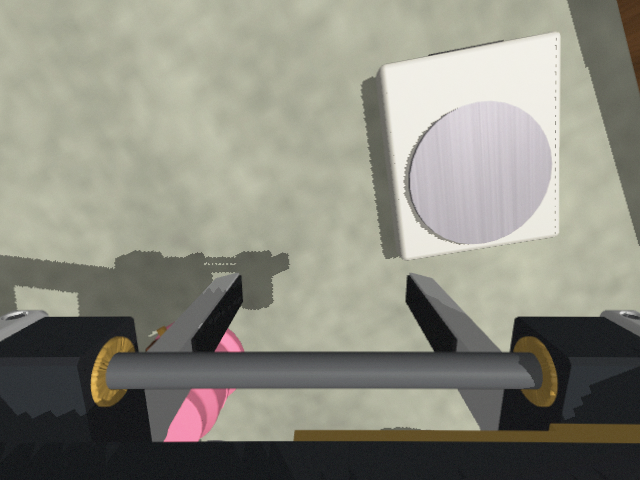

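The scene view shows the knob at about (193,348) on the tray and the grey mill at (328,228). The top view shows them at (474,250) and (290,267). Pink look-alikes stand on both sides of the mill. I'll measure next.

```bash
cat > h.py <<'E'
import numpy as np, cv2
from workcell import state, vision
from scipy.spatial.transform import Rotation as R
def cam(name,s=None):
    c=vision.get_calibration(name)
    K=np.array([[c['fx'],0,c['cx']],[0,c['fy'],c['cy']],[0,0,1]])
    if name=='wrist':
        T=np.eye(4);T[:3,:3]=R.from_quat(s['orientation']).as_matrix();T[:3,3]=s['tcp_pos']
        W=T@np.array(c['T_tool_cam'])   # world from cam
    else: W=np.linalg.inv(c['camera_from_world'])
    return K,np.array(c['D']),W
def rays(C,uv):
    K,D,W=C
    p=cv2.undistortPoints(np.float64(uv).reshape(-1,1,2),K,D).reshape(-1,2)
    d=np.c_[p,np.ones(len(p))]@W[:3,:3].T
    return W[:3,3],d
def onplane(C,uv,z):
    o,d=rays(C,uv); return o+d*((z-o[2])/d[:,2])[:,None]
def proj(C,P):
    K,D,W=C; V=np.linalg.inv(W)
    return cv2.projectPoints(np.float64(P).reshape(-1,1,3),cv2.Rodrigues(V[:3,:3])[0],V[:3,3],K,D)[0].reshape(-1,2)
def tri(C1,u1,C2,u2):
    o1,d1=rays(C1,[u1]);o2,d2=rays(C2,[u2]);d1=d1[0];d2=d2[0]
    t=np.linalg.lstsq(np.c_[d1,-d2],o2-o1,rcond=None)[0]
    a=o1+d1*t[0];b=o2+d2*t[1]; return (a+b)/2,np.linalg.norm(a-b)
E
python3 - <<'E'
import cv2,numpy as np
from h import *
t=cv2.imread('pics/top0.png');s=cv2.imread('pics/scene0.png')
def cr(im,x,y,w,h,k): return cv2.resize(im[y:y+h,x:x+w],None,fx=k,fy=k,interpolation=cv2.INTER_NEAREST)
a=np.hstack([cr(t,450,225,50,50,8),cr(t,265,240,50,50,8)]); cv2.imwrite('pics/z1.png',np.vstack([a]))
b=np.hstack([cr(s,165,320,60,60,6),cr(s,298,190,60,60,6)]); cv2.imwrite('pics/z2.png',b)
E
```

```text
(no output)
```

View pics/z1.png

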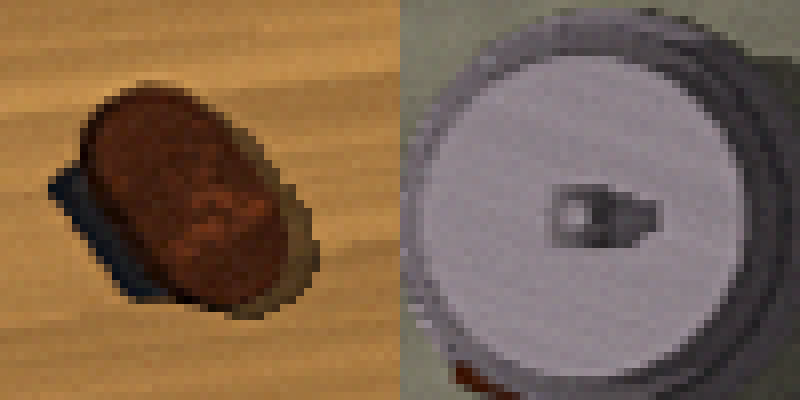

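View pics/z2.png

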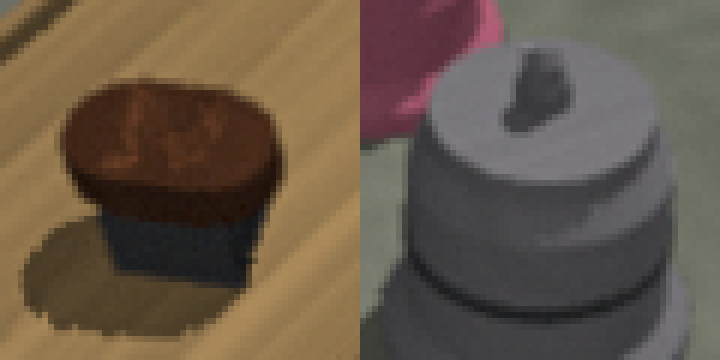

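The crops show the knob's oval running from upper left to lower right, and the shaft in the middle of the pale mill top. I'll take masks and centroids, cast onto the known heights.

```bash
cat > m.py <<'E'
from h import *
t=cv2.imread('pics/top0.png');s=cv2.imread('pics/scene0.png')
def big(m):
    n,l,st,c=cv2.connectedComponentsWithStats(m.astype(np.uint8));i=1+np.argmax(st[1:,4]);return (l==i).astype(np.uint8)
def walnut(im,x,y,w,h):
    m=np.zeros(im.shape[:2],bool);f=im.astype(int)
    sub=f[y:y+h,x:x+w]; b,g,r=sub[...,0],sub[...,1],sub[...,2]
    m[y:y+h,x:x+w]=(r>1.9*g-0)&(r>40)&(g<75)
    return big(m)
T=cam('top');S=cam('scene')
for nm,im,C,box in [('top',t,T,(450,225,50,50)),('scene',s,S,(165,320,60,60))]:
    m=walnut(im,*box);cnt=max(cv2.findContours(m,0,1)[0],key=len).reshape(-1,2)
    P=onplane(C,cnt,59 if nm=='top' else 55)[:,:2].astype(np.float32)
    r=cv2.minAreaRect(P);bx=cv2.boxPoints(r);e=max([bx[1]-bx[0],bx[2]-bx[1]],key=np.linalg.norm)
    print(nm,m.sum(),r,'long axis deg',np.degrees(np.arctan2(e[1],e[0])))
# mill top
for nm,im,C,c0 in [('top',t,T,(290,267)),('scene',s,S,(325,218))]:
    f=im.astype(int).sum(2)
    x,y=c0;sub=np.zeros(f.shape,bool);sub[y-35:y+35,x-35:x+35]=True
    seed=f[y+8,x]; print(seed)
    m=big(sub&(abs(f-seed)<(45 if nm=='top' else 30)))
    cnt=max(cv2.findContours(m,0,1)[0],key=len);h=cv2.convexHull(cnt).reshape(-1,2)
    P=onplane(C,h,110)[:,:2].astype(np.float32);print(nm,m.sum(),cv2.fitEllipse(P))
    cv2.imwrite(f'pics/m_{nm}.png',m*255)
print('tri shaft tip',tri(T,(265+18.5/1+3.4,240+26.8),S,(298+31.2,190+8.2)))
E
python3 m.py
```

```text
top 408 ((550.1889038085938, -204.97381591796875), (62.93265151977539, 35.86422348022461), 36.00465393066406) long axis deg 36.00469
scene 1 ((574.1115112304688, -188.38327026367188), (0.0, 0.0), 0.0) long axis deg 0.0
414
top 1145 ((507.0700378417969, 191.6394500732422), (80.2376937866211, 81.31595611572266), 175.25213623046875)
221
scene 682 ((423.16790771484375, 193.57077026367188), (66.22148132324219, 172.30381774902344), 40.33547592163086)
tri shaft tip (array([507.1124874 , 190.74638714, 139.46170256]), np.float64(2.2746973110255677))
```

```bash
cat > go.py <<'E'
import sys
from h import *
# usage: target x y z(TCP) yawjaw
s=state();M=R.from_quat(s['orientation']).as_matrix()
def yaw(M): return np.degrees(np.arctan2(M[1,1],M[0,1]))
print('t',s['t'],'tcp',s['tcp_pos'].round(1),'x-axis',M[:,0].round(3),'jaw yaw',yaw(M).round(2),'q',s['qpos'].round(2),'w',round(s['gripper_width'],1),'F',s['force'].round(1),'T',s['torque'].round(2))
if len(sys.argv)>3:
    g=np.array([float(v) for v in sys.argv[1:4]])
    d=M.T@(g-s['tcp_pos'])/10; print('travel cm',d.round(2),'dist',np.linalg.norm(d).round(1))
    if len(sys.argv)>4:
        a=(float(sys.argv[4])-yaw(M)+90)%180-90; print('spin (about down axis): ',-a,'alt',-a+180,-a-180)
E
python3 go.py 550 -205 160 126
```

```text
t 0.15 tcp [248.3 490.3 204.6] x-axis [-0.001 -0.001 -1.   ] jaw yaw 63.14 q [ 1.    0.09  1.37 -0.    1.68 -0.1 ] w 94.2 F [-1.  -0.1  0.6] T [ 0.03 -0.03  0.01]
travel cm [  4.53 -48.39  58.33] dist 75.9
spin (about down axis):  -62.85893912352441 alt 117.14106087647559 -242.8589391235244
```

Request:
{"op": "carry_out", "data": {
  "jaw": [9.4, 9.4, 9.4, 9.4, 9.4],
  "travel": [
    [0, -48.4, 58.3],
    [0, -48.4, 58.3],
    [0, -48.4, 58.3],
    [0, -48.4, 58.3],
    [0, -48.4, 58.3]
  ],
  "spin": [117, 117, 117, 117, 117],
  "newtons": 40
}}

```text
t: 0.78
tcp_pos: [373.1, 202.1, 205.3]
orientation: [0.459, 0.538, -0.459, 0.538]
force: [0.6, -0.0, 0.3]
gripper_width: 94.4
```

```bash
python3 go.py 550 -205 160 126
```

```text
t 0.775 tcp [373.1 202.1 205.3] x-axis [ 0.  0. -1.] jaw yaw 9.1 q [ 0.36 -0.2   1.64 -0.    1.7   0.2 ] w 94.4 F [ 0.6 -0.   0.3] T [-0.04  0.01 -0.04]
travel cm [ 4.53 11.03 42.99] dist 44.6
spin (about down axis):  63.09832563272545 alt 243.09832563272545 -116.90167436727455
```

Request:
{"op": "carry_out", "data": {
  "jaw": [9.4, 9.4, 9.4, 9.4, 9.4],
  "travel": [
    [0, 11, 43],
    [0, 11, 43],
    [0, 11, 43],
    [0, 11, 43],
    [0, 11, 43]
  ],
  "spin": [63, 63, 63, 63, 63]
}}

```text
t: 1.4
tcp_pos: [499.2, -84.0, 205.3]
orientation: [0.653, 0.273, -0.652, 0.272]
force: [1.0, 0.1, 0.2]
gripper_width: 94.3
```

```bash
python3 go.py 550 -205 160 126
```

```text
t 1.4 tcp [499.2 -84.  205.3] x-axis [ 0.  0. -1.] jaw yaw -44.67 q [-0.28 -0.01  1.47  0.    1.68  0.5 ] w 94.3 F [1.  0.1 0.2] T [-0.04  0.06 -0.03]
travel cm [ 4.52 12.12  5.03] dist 13.9
spin (about down axis):  9.334847932318894 alt 189.3348479323189 -170.6651520676811
```

Request:
{"op": "carry_out", "data": {
  "jaw": [9.4, 9.4, 9.4, 9.4],
  "travel": [
    [3, 12.1, 5],
    [3, 12.1, 5],
    [3, 12.1, 5],
    [3, 12.1, 5]
  ],
  "spin": [9.3, 9.3, 9.3, 9.3]
}}

```text
t: 1.9
tcp_pos: [550.1, -202.3, 174.6]
orientation: [-0.671, -0.221, 0.672, -0.22]
force: [-0.1, 0.1, -0.3]
gripper_width: 93.7
```

```bash
python3 go.py 550 -205 25 126
python3 - <<'E'
from h import *
s=state();im=vision.capture('wrist');cv2.imwrite('pics/w1.png',im[:,:,::-1]);np.save('w1.npy',np.r_[s['tcp_pos'],s['orientation']])
E
```

```text
t 1.9 tcp [ 550.1 -202.3  174.6] x-axis [-0.002  0.001 -1.   ] jaw yaw -53.64 q [-0.45  0.18  1.33  0.    1.64  0.49] w 93.7 F [-0.1  0.1 -0.3] T [-0.02  0.14 -0.02]
travel cm [14.96  0.25  0.17] dist 15.0
spin (about down axis):  0.36163217745098564 alt 180.36163217745099 -179.63836782254901
```

View pics/w1.png

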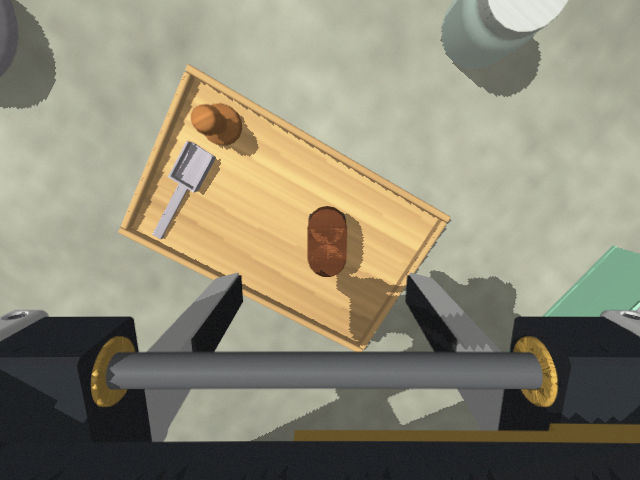

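The wrist view has the knob upright in the picture at about (327,241), between the open fingers, with its long axis square to the jaws. Refining its position from this view.

Run:
```python
from h import *
a=np.load('w1.npy');s=dict(tcp_pos=a[:3],orientation=a[3:]);C=cam('wrist',s)
f=cv2.imread('pics/w1.png').astype(int);b,g,r=f[...,0],f[...,1],f[...,2]
m=((r>1.8*g)&(g<85)&(r>40)).astype(np.uint8);m[:190]=0;m[300:]=0;m[:,:290]=0;m[:,370:]=0
cnt=max(cv2.findContours(m,0,1)[0],key=cv2.contourArea).reshape(-1,2)
print(m.sum(),cv2.boundingRect(cnt))
P=onplane(C,cnt,59)[:,:2].astype(np.float32);rr=cv2.minAreaRect(P);bx=cv2.boxPoints(rr);e=max([bx[1]-bx[0],bx[2]-bx[1]],key=np.linalg.norm)
print(rr,np.degrees(np.arctan2(e[1],e[0])))
```

```text
1 (336, 259, 1, 1)
((543.3770751953125, -220.6573028564453), (0.0, 0.0), 0.0) 0.0
```

Run:
```python
from h import *
a=np.load('w1.npy');s=dict(tcp_pos=a[:3],orientation=a[3:]);C=cam('wrist',s)
im=cv2.imread('pics/w1.png');print(im[240,315:340:6],im[240,295],im[240,356])
f=im.astype(int);b,g,r=f[...,0],f[...,1],f[...,2]
m=((r>1.45*g)&(g<100)&(r>40)).astype(np.uint8);m[:190]=0;m[300:]=0;m[:,:290]=0;m[:,370:]=0
m=cv2.morphologyEx(m,cv2.MORPH_CLOSE,np.ones((3,3)))
cnt=max(cv2.findContours(m,0,1)[0],key=cv2.contourArea).reshape(-1,2)
print(m.sum(),cv2.boundingRect(cnt))
P=onplane(C,cnt,59)[:,:2].astype(np.float32);rr=cv2.minAreaRect(P);bx=cv2.boxPoints(rr);e=max([bx[1]-bx[0],bx[2]-bx[1]],key=np.linalg.norm)
print(rr,np.degrees(np.arctan2(e[1],e[0])))
```

```text
[[ 43  68 108]
 [ 52  82 137]
 [ 53  83 138]
 [ 44  72 120]
 [ 39  64 107]] [124 189 229] [ 71 105 131]
2364 (308, 206, 39, 71)
((551.5962524414062, -204.4822235107422), (65.69949340820312, 35.04136657714844), 35.69248580932617) 35.69247
```

```bash
python3 go.py 551 -204.7 24 125.8
```

```text
t 1.95 tcp [ 550.3 -201.4  175.5] x-axis [-0.     0.001 -1.   ] jaw yaw -53.56 q [-0.45  0.18  1.33  0.    1.64  0.49] w 94.0 F [-0.   0.2  0.4] T [-0.04  0.11 -0.05]
travel cm [15.15  0.32  0.15] dist 15.2
spin (about down axis):  0.6400555009055324 alt 180.64005550090553 -179.35994449909447
```

Request:
{"op": "carry_out", "data": {
  "jaw": [9.4, 9.4, 9.4, 9.4],
  "travel": [
    [5, 0.2, 0.1],
    [9, 0.2, 0.1],
    [9, 0.2, 0.1],
    [9, 0.2, 0.1]
  ],
  "spin": [0.6, 0.6, 0.6, 0.6]
}}

```text
t: 2.45
tcp_pos: [552.0, -203.9, 88.1]
orientation: [0.674, 0.217, -0.672, 0.219]
force: [-0.0, -0.8, -0.9]
gripper_width: 94.1
```

```bash
for i in 1 2; do python3 go.py 551 -204.7 24 125.8; done
```

```text
t 2.45 tcp [ 552.  -203.9   88.1] x-axis [ 0.004 -0.001 -1.   ] jaw yaw -54.1 q [-0.45  0.22  1.46  0.    1.46  0.49] w 94.1 F [-0.  -0.8 -0.9] T [-0.03  0.19 -0.03]
travel cm [ 6.41 -0.02  0.15] dist 6.4
spin (about down axis):  0.10027254251860995 alt 180.1002725425186 -179.8997274574814
t 2.45 tcp [ 552.  -203.9   88.1] x-axis [ 0.004 -0.001 -1.   ] jaw yaw -54.1 q [-0.45  0.22  1.46  0.    1.46  0.49] w 94.1 F [-0.  -0.8 -0.9] T [-0.03  0.19 -0.03]
travel cm [ 6.41 -0.02  0.15] dist 6.4
spin (about down axis):  0.10027254251860995 alt 180.1002725425186 -179.8997274574814
```

Request:
{"op": "carry_out", "data": {
  "jaw": [9.4, 9.4, 9.4, 5, 5],
  "travel": [
    [4, 0, 0.1],
    [6.4, 0, 0.1],
    [6.4, 0, 0.1],
    [6.4, 0, 0.1],
    [6.4, 0, 0.1]
  ],
  "spin": [0, 0, 0, 0, 0]
}}

```text
t: 3.08
tcp_pos: [551.7, -205.8, 24.1]
orientation: [0.674, 0.216, -0.672, 0.219]
force: [-0.1, 0.0, -1.0]
gripper_width: 77.4
```

Request:
{"op": "carry_out", "data": {
  "jaw": [3, 3, 3, 3, 3],
  "travel": [
    [0, 0, 0],
    [0, 0, 0],
    [0, 0, 0],
    [0, 0, 0],
    [0, 0, 0]
  ],
  "spin": [0, 0, 0, 0, 0],
  "newtons": 50
}}

```text
t: 3.7
tcp_pos: [550.0, -205.1, 21.4]
orientation: [-0.673, -0.217, 0.673, -0.217]
force: [0.3, 0.1, 0.2]
gripper_width: 35.7
```

```bash
python3 go.py
```

```text
t 3.7 tcp [ 550.  -205.1   21.4] x-axis [-0.  0. -1.] jaw yaw -54.19 q [-0.45  0.27  1.53  0.    1.34  0.49] w 35.7 F [0.3 0.1 0.2] T [-0.05  0.13 -0.03]
```

Request:
{"op": "carry_out", "data": {
  "jaw": [3, 3, 3, 3, 3],
  "travel": [
    [-3, 0, 0],
    [-8, 0, 0],
    [-13, 0, 0],
    [-17, 0, 0],
    [-17, 0, 0]
  ],
  "spin": [0, 0, 0, 0, 0]
}}

```text
t: 4.32
tcp_pos: [551.9, -205.9, 195.2]
orientation: [0.675, 0.216, -0.671, 0.219]
force: [-0.4, 0.4, -2.7]
gripper_width: 35.6
```

```bash
python3 go.py 507 191 192
```

```text
t 4.325 tcp [ 551.9 -205.9  195.2] x-axis [ 0.007 -0.003 -1.   ] jaw yaw -54.19 q [-0.45  0.17  1.3   0.    1.66  0.49] w 35.6 F [-0.4  0.4 -2.7] T [-0.02  0.08  0.03]
travel cm [  0.16 -34.81 -19.59] dist 39.9
```

```bash
python3 go.py 465 160 185
```

```text
t 4.325 tcp [ 551.9 -205.9  195.2] x-axis [ 0.007 -0.003 -1.   ] jaw yaw -54.19 q [-0.45  0.17  1.3   0.    1.66  0.49] w 35.6 F [-0.4  0.4 -2.7] T [-0.02  0.08  0.03]
travel cm [  0.84 -34.76 -14.36] dist 37.6
```

Request:
{"op": "carry_out", "data": {
  "jaw": [3, 3, 3, 3, 3],
  "travel": [
    [0.5, -34.8, -14.4],
    [0.5, -34.8, -14.4],
    [0.5, -34.8, -14.4],
    [0.5, -34.8, -14.4],
    [0.5, -34.8, -14.4]
  ],
  "spin": [0, 0, 0, 0, 0]
}}

```text
t: 4.95
tcp_pos: [475.8, 100.6, 183.7]
orientation: [-0.671, -0.218, 0.675, -0.217]
force: [0.8, 1.0, -1.9]
gripper_width: 35.7
```

```bash
python3 go.py 465 160 185
```

```text
t 4.95 tcp [475.8 100.6 183.7] x-axis [-0.005 -0.    -1.   ] jaw yaw -54.21 q [ 0.09 -0.05  1.55  0.    1.64  1.04] w 35.7 F [ 0.8  1.  -1.9] T [-0.01  0.05 -0.01]
travel cm [-0.13 -5.45 -2.6 ] dist 6.0
```

Request:
{"op": "carry_out", "data": {
  "jaw": [3, 3, 3],
  "travel": [
    [0, -5.5, -2.6],
    [0, -5.5, -2.6],
    [0, -5.5, -2.6]
  ],
  "spin": [0, 0, 0]
}}

```text
t: 5.32
tcp_pos: [465.9, 158.3, 184.8]
orientation: [-0.671, -0.217, 0.674, -0.218]
force: [0.1, -0.7, -2.3]
gripper_width: 35.5
```

```bash
python3 go.py 507 191 185
python3 - <<'E'
from h import *
s=state();im=vision.capture('wrist');cv2.imwrite('pics/w2.png',im[:,:,::-1]);np.save('w2.npy',np.r_[s['tcp_pos'],s['orientation']])
C=cam('wrist',s);print(proj(C,[[507,191,138],[507,191,110]]))
E
```

```text
t 5.325 tcp [465.9 158.3 184.8] x-axis [-0.004 -0.002 -1.   ] jaw yaw -54.15 q [ 0.21 -0.03  1.54 -0.    1.64  1.16] w 35.5 F [ 0.1 -0.7 -2.3] T [-0.05  0.13 -0.02]
travel cm [-0.04 -0.24 -5.25] dist 5.3
[[320.54871006 190.26359361]
 [320.9285717  186.80490814]]
```

View pics/w2.png

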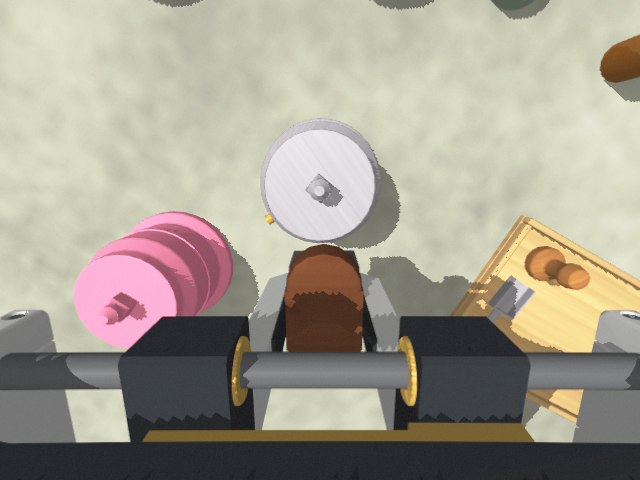

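The wrist view shows the shaft at about (320,189), against a predicted (320.5,190). The knob is held upright at (325,300). I'll zoom in for the angle of the square.

Run:
```python
import cv2,numpy as np
from h import *
im=cv2.imread('pics/w2.png');c=im[165:215,295:345]
g=cv2.cvtColor(c,6);g=cv2.normalize(g,None,0,255,cv2.NORM_MINMAX)
cv2.imwrite('pics/z3.png',np.hstack([cv2.resize(c,None,fx=8,fy=8,interpolation=0),cv2.resize(cv2.equalizeHist(g),None,fx=8,fy=8,interpolation=0)[...,None].repeat(3,2)]))
# seat circle
a=np.load('w2.npy');C=cam('wrist',dict(tcp_pos=a[:3],orientation=a[3:]))
G=cv2.cvtColor(im,6).astype(int);print(G[150,300],G[125,320],G[100,320])
f=im.astype(int); b,r=f[...,0],f[...,2]
m=((b-r>0)&(G>185)).astype(np.uint8);m[:100]=0;m[245:]=0;m[:,:250]=0;m[:,390:]=0
cnt=max(cv2.findContours(m,0,1)[0],key=cv2.contourArea);h=cv2.convexHull(cnt).reshape(-1,2)
print(cv2.boundingRect(h),cv2.fitEllipse(onplane(C,h,110)[:,:2].astype(np.float32)))
```

```text
230 189 208
(296, 122, 71, 42) ((537.2872314453125, 203.64385986328125), (22.26000213623047, 53.72193908691406), 12.32310962677002)
```

View pics/z3.png

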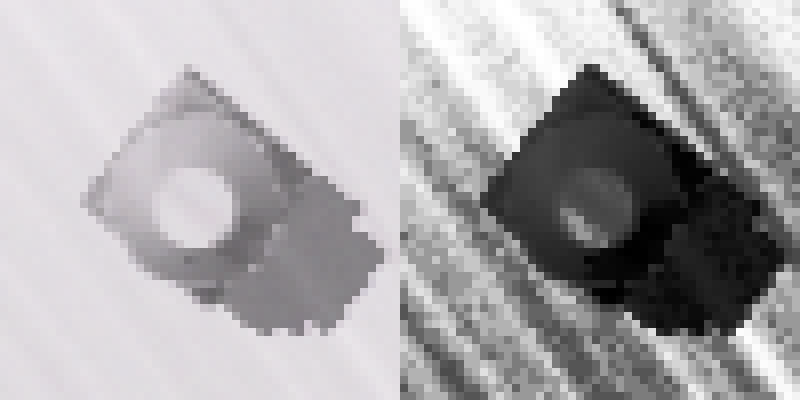

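Run:
```python
from h import *
a=np.load('w2.npy');C=cam('wrist',dict(tcp_pos=a[:3],orientation=a[3:]))
uv=lambda p:[295+p[0]/8-.5,165+p[1]/8-.5]
P=onplane(C,[uv(p) for p in [(190,68),(85,200),(212,300)]],120)
for i in(0,1):
    d=P[i+1]-P[i];print(np.linalg.norm(d),np.degrees(np.arctan2(d[1],d[0]))%90)
print('tip',onplane(C,[uv((197,208))],138))
print('top tip',onplane(cam('top'),[(265+175/8,240+215/8)],138), onplane(cam('scene'),[(329.2,198.2)],138))
```

```text
15.105223750808934 86.57001640958876
14.625451685433408 87.60630212204558
tip [[506.31205297 191.68342289 138.        ]]
top tip [[506.16998088 190.10068552 138.        ]] [[506.61966668 193.00943054 138.        ]]
```

The square lies at about 87° (mod 90), with measured sides near 15 mm as given. The knob is at 35.8°, so it needs about 39° of positive spin. I'll move over the shaft with about 19° still to turn, then seat it under light pressure.

Request:
{"op": "carry_out", "data": {
  "jaw": [3, 3, 3, 3, 3],
  "travel": [
    [-0.4, -0.2, -2.5],
    [-0.4, -0.2, -5.2],
    [-0.4, -0.2, -5.2],
    [-0.4, -0.2, -5.2],
    [-0.4, -0.2, -5.2]
  ],
  "spin": [10, 20, 20, 20, 20],
  "newtons": 60
}}

```text
t: 6.0
tcp_pos: [507.5, 189.8, 191.3]
orientation: [-0.7, -0.097, 0.701, -0.097]
force: [0.7, -1.1, -2.2]
gripper_width: 35.8
```

```bash
cat > avg.py <<'E'
from h import *
import sys
L=[]
for i in range(8):
    s=state();L.append(np.r_[s['tcp_pos'],R.from_quat(s['orientation']).as_matrix()[:,1][:2],R.from_quat(s['orientation']).as_matrix()[:,0],s['force']]);vision.capture('wrist')
A=np.array(L);m=A.mean(0);y=np.arctan2(m[4],m[3])
print('mean tcp',m[:3].round(2),'std',A[:,:3].std(0).round(2),'jawyaw',np.degrees(y).round(2),'xaxis',m[5:8].round(4),'F',m[8:].round(2),'t',s['t'],s['gripper_width'])
g=np.array([506.4,191.4]);d=g-m[:2]
print('tool y,z shift mm to shaft',(d@[np.cos(y),np.sin(y)]).round(2),(d@[np.sin(y),-np.cos(y)]).round(2),'spin to align',(np.degrees(y)+90-(-3)).round(1))
E
python3 avg.py
```

```text
mean tcp [507.66 190.4  191.5 ] std [0.1  0.35 0.11] jawyaw -74.19 xaxis [ 2.e-04  0.e+00 -1.e+00] F [ 0.22 -0.11 -2.12] t 6.35 35.65234179674334
tool y,z shift mm to shaft -1.3 0.95 spin to align 18.8
```

Request:
{"op": "carry_out", "data": {
  "jaw": [3, 3, 3, 3, 3],
  "travel": [
    [1, -0.1, 0.1],
    [2, -0.1, 0.1],
    [3, -0.1, 0.1],
    [3.4, -0.1, 0.1],
    [3.4, -0.1, 0.1]
  ],
  "spin": [0, 0, 0, 0, 0]
}}

```text
t: 7.02
tcp_pos: [506.4, 191.4, 156.7]
orientation: [-0.7, -0.097, 0.701, -0.097]
force: [0.6, 0.0, -1.9]
gripper_width: 35.4
```

```bash
python3 avg.py
python3 - <<'E'
from h import *
t=vision.capture('top')[:,:,::-1];s=vision.capture('scene')[:,:,::-1]
cr=lambda im,x,y:cv2.resize(im[y:y+60,x:x+60],None,fx=6,fy=6,interpolation=cv2.INTER_CUBIC)
cv2.imwrite('pics/z4.png',np.hstack([cr(t,262,225),cr(s,300,175)]))
E
```

```text
mean tcp [506.88 191.56 157.62] std [0.19 0.05 0.38] jawyaw -74.19 xaxis [ 6.e-04  2.e-04 -1.e+00] F [ 0.13 -0.31 -2.03] t 7.375 35.80848082500526
tool y,z shift mm to shaft 0.02 0.51 spin to align 18.8
```

View pics/z4.png

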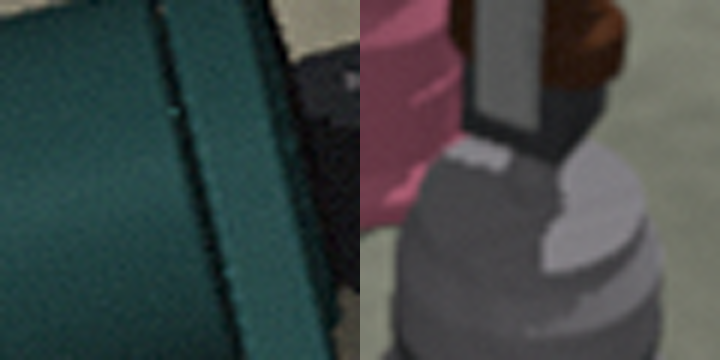

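The arm blocks the top view. The scene view shows the skirt just above the shaft. Descending gently.

Request:
{"op": "carry_out", "data": {
  "jaw": [3, 3, 3, 3],
  "travel": [
    [0.4, 0, 0.05],
    [0.8, 0, 0.05],
    [1.1, 0, 0.05],
    [1.1, 0, 0.05]
  ],
  "spin": [0, 0, 0, 0]
}}

```text
t: 8.02
tcp_pos: [505.9, 191.3, 145.8]
orientation: [-0.7, -0.097, 0.701, -0.097]
force: [0.5, -0.3, -2.3]
gripper_width: 35.7
```

Request:
{"op": "carry_out", "data": {
  "jaw": [3, 3, 3, 3],
  "travel": [
    [0.2, 0, 0],
    [0.4, 0, 0],
    [0.5, 0, 0],
    [0.5, 0, 0]
  ],
  "spin": [0, 0, 0, 0]
}}

```text
t: 8.52
tcp_pos: [506.2, 191.4, 141.2]
orientation: [-0.7, -0.097, 0.7, -0.097]
force: [-0.3, 0.7, -2.0]
gripper_width: 35.6
```

Request:
{"op": "carry_out", "data": {
  "jaw": [3, 3, 3],
  "travel": [
    [0.1, 0, 0],
    [0.2, 0, 0],
    [0.2, 0, 0]
  ],
  "spin": [0, 0, 0]
}}

```text
t: 8.9
tcp_pos: [506.1, 191.4, 139.2]
orientation: [-0.7, -0.097, 0.7, -0.097]
force: [0.2, 0.5, -1.7]
gripper_width: 35.4
```

Request:
{"op": "carry_out", "data": {
  "jaw": [3, 3, 3],
  "travel": [
    [0.1, 0, 0],
    [0.1, 0, 0],
    [0.1, 0, 0]
  ],
  "spin": [0, 0, 0]
}}

```text
t: 9.28
tcp_pos: [506.2, 191.4, 138.4]
orientation: [0.7, 0.097, -0.7, 0.097]
force: [-0.5, -0.2, -2.1]
gripper_width: 35.7
```

Request:
{"op": "carry_out", "data": {
  "jaw": [3, 3, 3],
  "travel": [
    [0.1, 0, 0],
    [0.1, 0, 0],
    [0.1, 0, 0]
  ],
  "spin": [0, 0, 0]
}}

```text
t: 9.65
tcp_pos: [506.2, 191.4, 137.4]
orientation: [0.7, 0.097, -0.7, 0.097]
force: [1.0, -0.4, -1.7]
gripper_width: 35.8
```

Request:
{"op": "carry_out", "data": {
  "jaw": [3, 3, 3],
  "travel": [
    [0.1, 0, 0],
    [0.1, 0, 0],
    [0.1, 0, 0]
  ],
  "spin": [0, 0, 0]
}}

```text
t: 10.02
tcp_pos: [506.4, 191.4, 136.5]
orientation: [0.701, 0.097, -0.7, 0.097]
force: [0.8, 0.2, -2.6]
gripper_width: 35.7
```

Request:
{"op": "carry_out", "data": {
  "jaw": [3, 3, 3],
  "travel": [
    [0.1, 0, 0],
    [0.1, 0, 0],
    [0.1, 0, 0]
  ],
  "spin": [0, 0, 0]
}}

```text
t: 10.4
tcp_pos: [506.5, 191.4, 135.7]
orientation: [0.701, 0.097, -0.7, 0.097]
force: [0.7, -1.0, 0.3]
gripper_width: 36.0
```

Request:
{"op": "carry_out", "data": {
  "jaw": [3, 3, 3],
  "travel": [
    [0.05, 0, 0],
    [0.1, 0, 0],
    [0.1, 0, 0]
  ],
  "spin": [0, 0, 0]
}}

```text
t: 10.78
tcp_pos: [506.6, 191.3, 134.5]
orientation: [0.701, 0.097, -0.7, 0.097]
force: [1.2, -1.2, 1.5]
gripper_width: 35.3
```

Request:
{"op": "carry_out", "data": {
  "jaw": [3, 3, 3],
  "travel": [
    [0.1, 0, 0],
    [0.1, 0, 0],
    [0.1, 0, 0]
  ],
  "spin": [0, 0, 0]
}}

```text
t: 11.15
tcp_pos: [506.6, 191.3, 133.6]
orientation: [0.701, 0.097, -0.7, 0.097]
force: [2.0, -1.4, 2.5]
gripper_width: 35.2
```

Contact with the square's corners is light, about 4.5 N net. Now I turn slowly under pressure.

Request:
{"op": "carry_out", "data": {
  "jaw": [3, 3, 3, 3, 3],
  "travel": [
    [0.05, 0, 0],
    [0.1, 0, 0],
    [0.1, 0, 0],
    [0.15, 0, 0],
    [0.15, 0, 0]
  ],
  "spin": [1.5, 3, 4.5, 6, 7.5]
}}

```text
t: 11.78
tcp_pos: [506.2, 191.4, 131.5]
orientation: [-0.705, -0.051, 0.705, -0.051]
force: [3.3, -1.3, -1.6]
gripper_width: 35.6
```

Request:
{"op": "carry_out", "data": {
  "jaw": [3, 3, 3, 3, 3],
  "travel": [
    [0.05, 0, 0],
    [0.1, 0, 0],
    [0.2, 0, 0],
    [0.25, 0, 0],
    [0.3, 0, 0]
  ],
  "spin": [1.5, 3, 4.5, 6, 7.5]
}}

```text
t: 12.4
tcp_pos: [505.7, 191.5, 128.4]
orientation: [-0.707, -0.005, 0.708, -0.004]
force: [1.0, 0.7, -1.6]
gripper_width: 35.8
```

Request:
{"op": "carry_out", "data": {
  "jaw": [3, 3, 3, 3, 3],
  "travel": [
    [0.1, 0, 0],
    [0.2, 0, 0],
    [0.3, 0, 0],
    [0.4, 0, 0],
    [0.4, 0, 0]
  ],
  "spin": [1.5, 3, 3.5, 3.5, 3.5]
}}

```text
t: 13.02
tcp_pos: [506.0, 191.3, 124.6]
orientation: [-0.707, 0.017, 0.707, 0.017]
force: [0.5, -0.2, -2.7]
gripper_width: 35.5
```

Request:
{"op": "carry_out", "data": {
  "jaw": [3, 3, 3, 3],
  "travel": [
    [0.1, 0, 0],
    [0.15, 0, 0],
    [0.2, 0, 0],
    [0.2, 0, 0]
  ],
  "spin": [0, 0, 0, 0]
}}

```text
t: 13.52
tcp_pos: [506.4, 191.4, 124.3]
orientation: [0.707, -0.016, -0.707, -0.017]
force: [-3.3, -1.2, 5.5]
gripper_width: 35.6
```

```bash
python3 avg.py
python3 - <<'E'
from h import *
s=vision.capture('scene')[:,:,::-1]
cv2.imwrite('pics/z5.png',cv2.resize(s[170:250,290:370],None,fx=7,fy=7,interpolation=cv2.INTER_CUBIC))
E
```

```text
mean tcp [506.35 191.41 124.33] std [0.01 0.01 0.01] jawyaw -92.69 xaxis [ 1.1e-03  3.0e-04 -1.0e+00] F [-2.74 -1.08  5.4 ] t 13.875 36.200824515110895
tool y,z shift mm to shaft 0.01 -0.05 spin to align 0.3
```

View pics/z5.png

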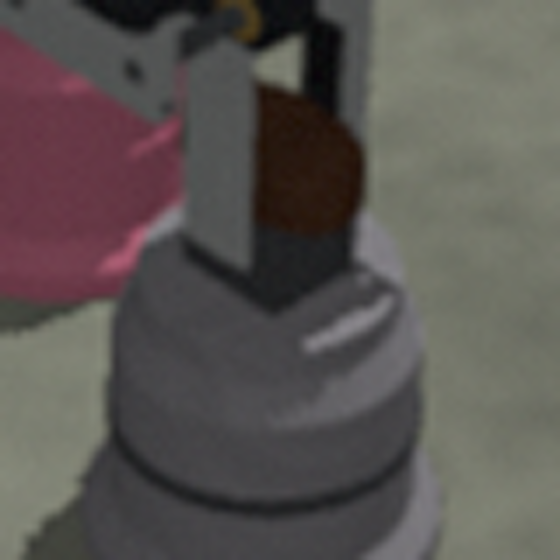

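Run:
```python
from h import *
C=cam('scene');a=np.radians(-2.7);Rm=np.array([[np.cos(a),-np.sin(a)],[np.sin(a),np.cos(a)]])
for z in(110,112,114):
    for c in[(20,-18),(-20,-18),(20,18)]:
        p=Rm@c+[506.4,191.4]; print(z,c,((proj(C,[[*p,z]])[0]-[290,170])*7+3).round(0))
```

```text
110 (20, -18) [275. 330.]
110 (-20, -18) [185. 268.]
110 (20, 18) [357. 279.]
112 (20, -18) [275. 324.]
112 (-20, -18) [185. 263.]
112 (20, 18) [358. 274.]
114 (20, -18) [275. 319.]
114 (-20, -18) [185. 258.]
114 (20, 18) [358. 269.]
```

Request:
{"op": "carry_out", "data": {
  "jaw": [3, 3, 3],
  "travel": [
    [0.1, 0, 0],
    [0.15, 0, 0],
    [0.15, 0, 0]
  ],
  "spin": [0, 0, 0]
}}

```text
t: 14.35
tcp_pos: [506.4, 191.4, 124.3]
orientation: [0.708, -0.016, -0.706, -0.017]
force: [-4.6, -1.9, 10.6]
gripper_width: 35.5
```

Run:
```python
from h import *
C=cam('scene');f=lambda P:proj(C,P).round(1)
print('tip pred',f([[506.4,191.4,138]]),'seen ~ (329.2,198.2)')
s=vision.capture('scene')[:,:,::-1].copy()
k=8;x0,y0=295,170;im=cv2.resize(s[y0:y0+70,x0:x0+80],None,fx=k,fy=k,interpolation=cv2.INTER_CUBIC)
th=np.linspace(0,2*np.pi,73)
P=proj(C,np.c_[506.4+42*np.cos(th),191.4+42*np.sin(th),0*th+110])
for p in P: cv2.circle(im,tuple(((p-[x0,y0])*k+k/2).astype(int)),1,(0,255,0),-1)
cv2.imwrite('pics/z6.png',im)
```

```text
tip pred [[328.6 198.5]] seen ~ (329.2,198.2)
```

View pics/z6.png

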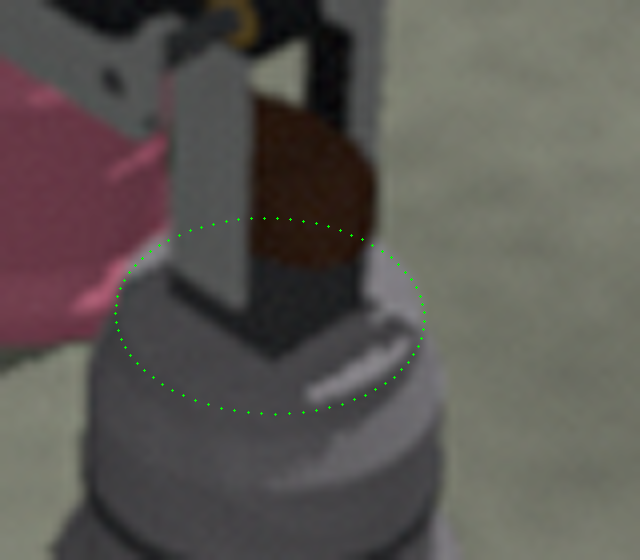

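The stop height is unclear. The corner of the skirt shows about 1.6 px (roughly 4 mm) above where flush would put it, so it may be jamming. I'll ease off the side force and wiggle gently.

Request:
{"op": "carry_out", "data": {
  "jaw": [3, 3, 3, 3, 3],
  "travel": [
    [0, 0.03, 0.05],
    [0, 0.03, 0.08],
    [0, 0.03, 0.08],
    [0, 0.03, 0.08],
    [0, 0.03, 0.08]
  ],
  "spin": [1.5, 3, 0, -2, 0]
}}

```text
t: 15.02
tcp_pos: [507.1, 191.6, 124.4]
orientation: [0.709, -0.016, -0.705, -0.017]
force: [-0.2, 0.1, 8.0]
gripper_width: 35.7
```

```bash
python3 go.py
```

```text
t 15.025 tcp [507.1 191.6 124.4] x-axis [ 0.006  0.001 -1.   ] jaw yaw -92.72 q [ 0.26  0.1   1.52 -0.    1.52  1.87] w 35.7 F [-0.2  0.1  8. ] T [-0.17  0.48  0.05]
```

With no side force it holds the same height firmly. I'll relax the press, release, back off and look.

Request:
{"op": "carry_out", "data": {
  "jaw": [3, 3, 4.5, 7, 7],
  "travel": [
    [-0.15, 0, 0],
    [-0.25, 0, 0],
    [-0.25, 0, 0],
    [-0.25, 0, 0],
    [-0.25, 0, 0]
  ],
  "spin": [0, 0, 0, 0, 0]
}}

```text
t: 15.65
tcp_pos: [504.9, 191.0, 123.2]
orientation: [-0.706, 0.017, 0.707, 0.016]
force: [-0.2, 0.2, 0.9]
gripper_width: 61.2
```

Request:
{"op": "carry_out", "data": {
  "jaw": [7, 7, 7, 7, 7],
  "travel": [
    [-2, 0, 0],
    [-5, 0, 0],
    [-9, 0, 2],
    [-9, 0, 6],
    [-9, 0, 6]
  ],
  "spin": [0, 0, 0, 0, 0]
}}

```text
t: 16.27
tcp_pos: [444.0, 194.2, 214.6]
orientation: [0.707, -0.016, -0.707, -0.016]
force: [0.8, -0.5, -0.7]
gripper_width: 70.1
```

```bash
python3 go.py
python3 - <<'E'
from h import *
s=vision.capture('scene')[:,:,::-1].copy();cv2.imwrite('pics/s7.png',s)
st=state();w=vision.capture('wrist')[:,:,::-1];cv2.imwrite('pics/w7.png',w);np.save('w7.npy',np.r_[st['tcp_pos'],st['orientation']])
C=cam('scene')
k=8;x0,y0=290,165;im=cv2.resize(s[y0:y0+75,x0:x0+90],None,fx=k,fy=k,interpolation=cv2.INTER_CUBIC)
th=np.linspace(0,2*np.pi,73)
dot=lambda P,c:[cv2.circle(im,tuple(((p-[x0,y0])*k+k/2).astype(int)),2,c,-1) for p in proj(C,P)]
dot(np.c_[506.4+42*np.cos(th),191.4+42*np.sin(th),0*th+110],(0,255,0))
a=np.radians(-2.7);Rm=np.array([[np.cos(a),-np.sin(a)],[np.sin(a),np.cos(a)]])
dot([[*(Rm@c+[506.4,191.4]),110] for c in[(20,-18),(-20,-18),(20,18)]],(0,0,255))
dot([[*(Rm@c+[506.4,191.4]),142] for c in[(20,-18),(-20,-18),(20,18)]],(255,0,0))
cv2.imwrite('pics/z7.png',im)
E
```

```text
t 16.275 tcp [444.  194.2 214.6] x-axis [ 0.001  0.001 -1.   ] jaw yaw -92.61 q [ 0.3  -0.06  1.5   0.    1.7   1.91] w 70.1 F [ 0.8 -0.5 -0.7] T [-0.04  0.13  0.02]
```

View pics/z7.png

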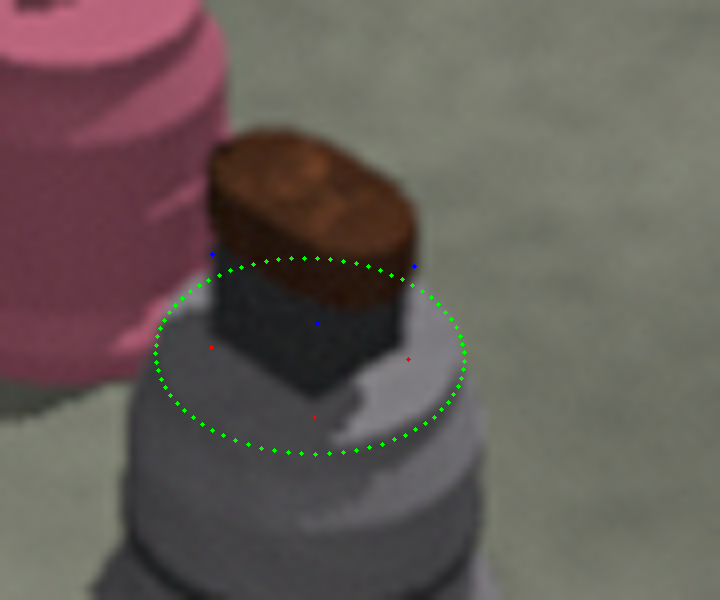

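View pics/w7.png

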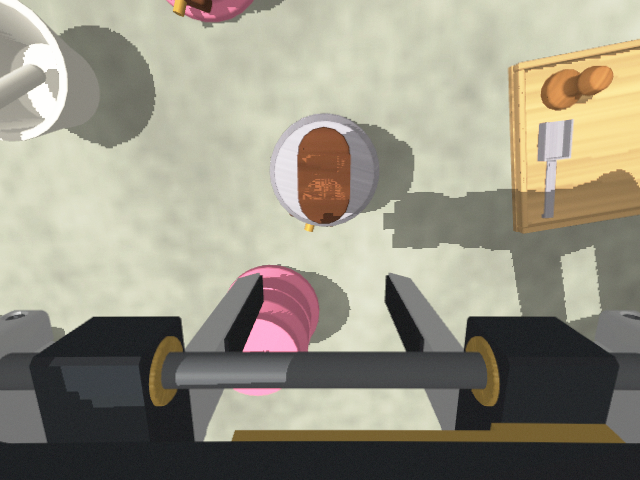

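After release, the scene view puts the skirt's front corner at (314,398) in the crop, against a flush prediction of (314,417), so it is higher than expected. The wrist view shows the knob on the mill at (324,174). Before going on I'll check the camera bias using the undisturbed first picture as a control.

Run:
```python
from h import *
s=cv2.imread('pics/scene0.png');C=cam('scene');k=8
def rot(a):a=np.radians(a);return np.array([[np.cos(a),-np.sin(a)],[np.sin(a),np.cos(a)]])
out=[]
th=np.linspace(0,2*np.pi,73)
for (x0,y0,fn) in [(290,190,'a'),(160,320,'b')]:
    im=cv2.resize(s[y0:y0+60,x0:x0+80] if fn=='a' else s[y0:y0+60,x0:x0+80],None,fx=k,fy=k,interpolation=cv2.INTER_CUBIC)
    im=cv2.convertScaleAbs(im,alpha=1.6)
    dot=lambda P,c:[cv2.circle(im,tuple(((p-[x0,y0])*k+k/2).astype(int)),2,c,-1) for p in proj(C,P)]
    if fn=='a': dot(np.c_[506.4+42*np.cos(th),191.4+42*np.sin(th),0*th+110],(0,255,0))
    else:
        dot([[*(rot(35.8)@c+[551,-204.7]),7] for c in[(20,-18),(-20,-18),(20,18),(-20,18)]],(0,255,0))
        dot([[*(rot(35.8)@c+[551,-204.7]),39] for c in[(20,-18),(-20,-18),(20,18),(-20,18)]],(255,255,0))
    cv2.imwrite(f'pics/z8{fn}.png',im)
```

```text
(no output)
```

View pics/z8a.png

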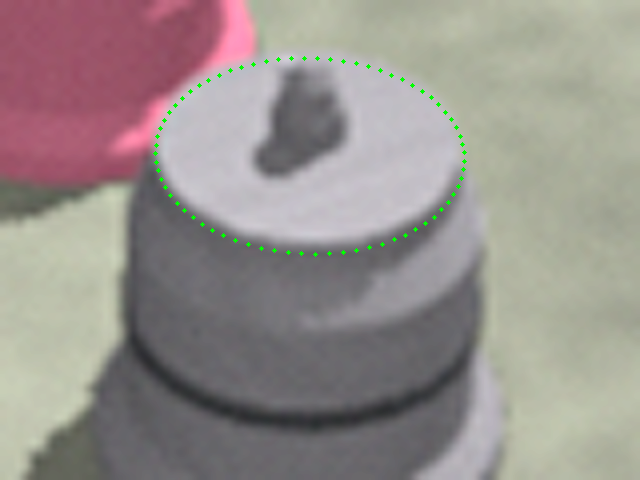

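View pics/z8b.png

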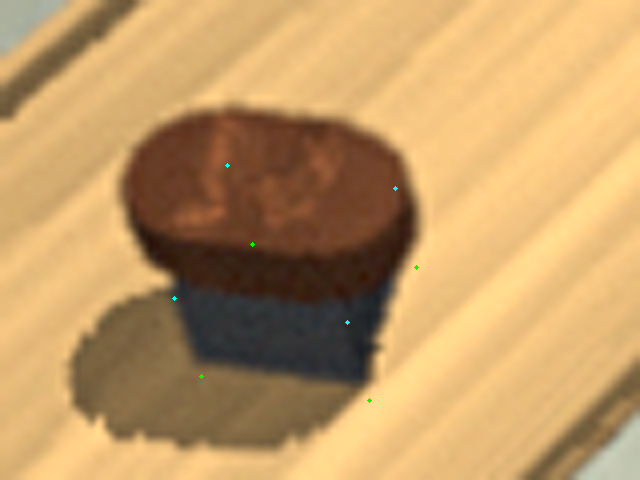

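In the control, the knob standing on the tray floor shows the same offset of 16–19 px (×8). The raised look is therefore camera or drawing bias and points to flush. I'll cross-check by apparent size in the wrist view, where the tray control measured 65.7 x 35.0 mm at its true top height.

Run:
```python
from h import *
a=np.load('w7.npy');C=cam('wrist',dict(tcp_pos=a[:3],orientation=a[3:]))
f=cv2.imread('pics/w7.png').astype(int);b,g,r=f[...,0],f[...,1],f[...,2]
m=((r>1.45*g)&(g<115)&(r>40)).astype(np.uint8);m[:115]=0;m[235:]=0;m[:,:285]=0;m[:,365:]=0
m=cv2.morphologyEx(m,cv2.MORPH_OPEN,np.ones((3,3)));m=cv2.morphologyEx(m,cv2.MORPH_CLOSE,np.ones((5,5)))
cnt=max(cv2.findContours(m,0,1)[0],key=cv2.contourArea).reshape(-1,2);print(cv2.boundingRect(cnt))
for z in(158,162,166,170,175): 
    rr=cv2.minAreaRect(onplane(C,cnt,z)[:,:2].astype(np.float32)); print(z,np.round(rr[0],1),np.round(sorted(rr[1]),2),round(rr[2],1))
# 8x control/seat comparison: skirt corner in s7 vs tray
s=cv2.imread('pics/scene0.png');t=cv2.imread('pics/s7.png');Cs=cam('scene')
for nm,im,col,row in [('tray',s,(160+369/8),None),('mill',t,(290+314/8),None)]:
    c=int(round(col-1)); y0=350 if nm=='tray' else 195
    print(nm,c,[(y,int(im[y,c].sum())) for y in range(y0+8,y0+24)])
```

```text
(298, 128, 52, 95)
158 [505.7 192.3] [35.34 63.88] 88.4
162 [505.9 192.3] [34.74 62.79] 88.4
166 [506.1 192.3] [34.14 61.71] 88.4
170 [506.3 192.3] [33.54 60.62] 88.4
175 [506.5 192.3] [32.79 59.26] 88.4
tray 205 [(358, 81), (359, 69), (360, 75), (361, 77), (362, 84), (363, 66), (364, 71), (365, 84), (366, 95), (367, 122), (368, 217), (369, 345), (370, 384), (371, 398), (372, 398), (373, 392)]
mill 328 [(203, 95), (204, 101), (205, 101), (206, 93), (207, 95), (208, 93), (209, 98), (210, 94), (211, 99), (212, 95), (213, 87), (214, 129), (215, 189), (216, 207), (217, 209), (218, 212)]
```

Run:
```python
from h import *
C=cam('scene')
def stad(cx,cy,a,z):
    th=np.linspace(0,2*np.pi,72,endpoint=False);P=np.c_[18*np.cos(th)+15*np.sign(np.cos(th)),18*np.sin(th)]
    a=np.radians(a);M=np.array([[np.cos(a),-np.sin(a)],[np.sin(a),np.cos(a)]]);P=P@M.T+[cx,cy];return np.c_[P,np.full(len(P),z)]
def run(fn,box,k,foot):
    im=cv2.imread(fn).astype(int);b,g,r=im[...,0],im[...,1],im[...,2]
    m=np.zeros(r.shape,np.uint8);x,y,w,h=box
    m[y:y+h,x:x+w]=((r>1.4*g)&(g<70)&(r<135)&(r>b+12)&(b<60))[y:y+h,x:x+w]
    m=cv2.morphologyEx(m,cv2.MORPH_OPEN,np.ones((3,3)))
    n,l,st,ce=cv2.connectedComponentsWithStats(m);i=1+np.argmax(st[1:,4])
    H=cv2.convexHull(np.r_[proj(C,stad(*k,foot+52)),proj(C,stad(*k,foot+32))].astype(np.float32)).reshape(-1,2)
    M=cv2.moments(H);pc=np.array([M['m10'],M['m01']])/M['m00']
    print(fn,'seen',st[i],ce[i].round(2),'pred area',round(M['m00']),pc.round(2),'bbox',H.min(0).round(1),H.max(0).round(1),'diff',(ce[i]-pc).round(2))
run('pics/scene0.png',(165,320,60,60),(551,-204.7,35.8),7)
for f in(110,114):run('pics/s7.png',(310,175,40,45),(506.4,191.4,-2.7),f)
```

```text
pics/scene0.png seen [176 334  36  24 696] [193.42 345.14] pred area 789 [194.3  346.75] bbox [175. 334.] [213.4 359.6] diff [-0.89 -1.61]
pics/s7.png seen [315 182  27  21 421] [328.11 191.86] pred area 490 [328.93 193.38] bbox [315.4 181.3] [342.6 205.6] diff [-0.81 -1.52]
pics/s7.png seen [315 182  27  21 421] [328.11 191.86] pred area 492 [328.98 191.87] bbox [315.4 179.8] [342.7 204.1] diff [-0.87 -0.01]
```

With the same tray control applied to the walnut top, the bias is (-0.89,-1.61) px on the tray and (-0.81,-1.52) px on the mill assuming flush. If it were 4 mm high, the figure would be (-0.87,-0.01). The knob is fully home, so I'm handing in.

Run:
```python
from workcell import state,ticket
s=state();print(s['t'],s['force'],s['gripper_width'])
import cv2,numpy as np
a=cv2.imread('pics/scene0.png').astype(int);b=cv2.imread('pics/s7.png').astype(int)
d=abs(a-b).sum(2)
for n,(x,y) in dict(tamper=(265,313),scoop=(240,297),dropper=(367,343),mold=(413,313),jar=(285,436),mortar=(433,195)).items(): print(n,d[y-15:y+15,x-15:x+15].mean().round(1))
print(ticket.job_done())
```

```text
16.375 [0.12092747 0.26586182 0.03588519] 70.02066265411581
tamper 10.3
scoop 31.7
dropper 10.6
mold 11.0
jar 15.0
mortar 12.4
the job is handed in; nothing more can be done
None
```

The knob is on the mill's square shaft, fully down and flush on the top. I handed the job in at 16.4 s with the gripper open and clear.

I gripped it by its flat sides and lowered it over the shaft about 19° out of line. It rested on the square's corners at about 4.5 N. I then turned it slowly until it dropped, and pressed to about 12 N at most.

**Flush check:** After release, the knob's walnut top in the scene view matches the flush prediction with the same offset (about 1.5 px) as when it stood on the tray. If it were 4 mm high, that offset would be almost zero. While pressed, the tool stopped firmly at a height that agrees with flush.

**Checks that disagreed:**
- The skirt's lower corner first looked about 4 mm high. The same offset shows for the knob on the tray, so I put it down to camera and edge bias; by that corner alone, about 1 mm is left unexplained.
- First contact with the square came roughly 2 mm lower than expected, possibly slight creep in the grip.
- Apparent size in the wrist view put the top at or a little below the flush height, but that measure was noisy.

**Other things:** Before-and-after pictures of the tamper, dropper, mold, jar and mortar show little change. The scoop's patch differed more (31.7 against 10 to 15). That is most likely the arm's shadow, since nothing went near the scoop and it looked in place in the wrist view, but I did not measure its position.

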